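Put the glued heel lifts under load in the dead-weight press

ROBOT

A 6-joint arm with a two-finger parallel gripper is mounted at the origin on the work surface; the furniture and walls round the work are solid. World frame = base frame: x ahead of the robot, y to its left, z up, the work surface at z = 0. Lengths are in m, angles in rad, forces in N, time in s.
With the tool pointing down it reaches from about 0.35 to 0.975 m from the base axis. Payload 7.1 kg.
Tool frame: the origin (TCP) lies midway between the tips of the shut fingers; the grasp point (between the pads) lies 19 mm behind it; z points along the fingers, y is the line along which they close (so a half turn about z gives the same grasp; the last joint's range is limited). The gripper opens to 88 mm and grips with 3 to 60 N. Pads are 20 mm wide; open, the fingers measure 115 mm over their backs; the gripper's body (75 mm by 178 mm) begins 61 mm behind the grasp point.
Start: joints at [1.168, 0.423, 1.63, -0, 1.089, -0.019], TCP at [0.234, 0.58, 0.223] pointing down, gripper open.
Joint ranges: [-3, 3], [-0.9, 2.11], [0.09, 2.58], [-1.31, 4.45], [0.11, 2.69], [-2.54, 2.54]. Speed limits (rad/s): [2.39, 2.39, 3.01, 3.14, 3.14, 3.14].

INTERFACE

Orientations are given as a unit quaternion [w, x, y, z].
In Python, from station import move_pose, movel, movej, command_gripper, wait, inverse_kinematics, read_camera, camera_info, MotionError, job_done, get_time, get_joint_pos, get_qvel, get_effort, get_tcp_pos, get_ee_rot, get_ft_force, get_ft_torque, get_grip_width, get_finger_force gives the robot as it stands. Calls block until the motion is done:
- move_pose(position, orientation): joint-space move of the TCP to a pose.
- movel(position, frame=None, v=0.15, until_force=None): straight line of the TCP; frame=None keeps the orientation; v is the mean speed in m/s. With until_force (N) it stops when the force on the tool has changed by that much, and returns True; else False.
- movej(angles): joint-space move.
- command_gripper(opening): opening from 0.0 (shut) to 1.0 (fully open); the grip force is fixed at half the most; returns when the fingers have stopped.
- wait(seconds).
- inverse_kinematics(position, orientation): joint angles nearest the present ones, or None.
- read_camera(name): name is "scene" or "top" or "wrist"; returns the picture (400x640x3 uint8, red, green, blue); there is no depth.
- camera_info(name): a dict with "intrinsics" (3x3 intrinsics, pixels), "dist" ([k1, k2, p1, p2, k3] as OpenCV has them; the pictures are not rectified), "T" (4x4, takes a point from camera to world coordinates); the wrist camera has in their place "tool_from_camera" (4x4, takes a point from camera to tool coordinates, whose origin is the TCP and whose axes are the flange's). Camera axes: x right, y up, looking along -z (the intrinsics and any distortion apply to the point x, -y, -z); pixel columns grow to the right and rows downward; lengths in m; the calibration is good to about 2 mm. A picture is of the moment at which its call begins: read the wrist's pose just before it. camera_info takes no time and is no camera call.
A pose or a line that the arm cannot do raises MotionError and nothing moves.
- job_done(): hands the job in; it is judged then, once.
Readings, each from a call of its own:
- get_time(): time.
- get_joint_pos(): joint angles.
- get_qvel(): joint speeds.
- get_effort(): joint torques, N m.
- get_tcp_pos(): TCP position.
- get_ee_rot(): TCP orientation.
- get_ft_force(): force on the tool from outside, world axes, zero at the start.
- get_ft_torque(): the same for the moment, N m.
- get_grip_width(): opening from 0.0 (shut) to 1.0 (fully open).
- get_finger_force(): force on a finger pad.
Only numpy, scipy, OpenCV 4.12 (cv2) and the standard library are available. Lean on these libraries where they do the work, as an engineer would, in place of code of your own. Each camera call takes 0.05 s, during which the arm holds its last target. There are 200 camera calls.

TASK

Put the glued heel lifts in the blue dead-weight press under load. While the press's orange-knobbed release lever is still at hold, hang the large red weight by its handle bar in the twin hook at the end of the beam and let go of it; then push the lever past its stiff detent, all the way into the float position, so that the beam comes down and presses on the lifts. Do not disturb the small yellow weight, the lifts under the press foot or the other loose things on the bench.

Things in the scene. Friction and masses are not known exactly. Their poses are not given: they have to be found in the camera images.
- press: Blue dead-weight press at the bench's left, fixed; base 140 x 185 x 14 mm. Origin on the bench under the beam's pivot, z up. The beam (26 mm wide, top 219 mm up) runs from the pivot along the press's -y to the twin hook; a black counterweight is at +y. Column within 60 mm of the pivot; anvil with lifts 51 to 125 mm along -y, up to 127 mm high; free space under the hook. Lever on the -x side.
- hook_seat (a point): Twin hook: where the middle of the hung bar's axis lies, midway between two prongs of 9 mm rod 64 mm apart (along x), about 200 mm up. Axes as the beam's: prongs point along -y, the hung bar lies along x. The prongs leave an 88 mm wide cross-piece (face 50 mm from the seat along +y), dip into V troughs here (rod's underside 14 mm below the seat) and rise to upturned tips.
- weight_large: The large weight, 0.6 to 0.9 kg: red block 142 (x) x 42 (y) x 24 mm with a fixed upright handle. Origin in the middle of its underside, z up. Two legs of 10 mm steel rod at x = +-62 mm carry a straight 10 mm bar along x, its axis 99 mm above the underside; 70 mm clear height between bar and block, 114 mm clear width between the legs. It may also be hung turned half round.
- weight_large_bar (a point): Middle of the large weight's handle bar, on the bar's axis; the bar runs along x. Grip here from above: the fingers go between the two prongs when the weight is hung.
- weight_small: The small weight, a bystander: a yellow block 104 x 32 x 16 mm with a like handle, its bar 72 mm up. Origin in the middle of its underside. It stands near the large one; which stands where changes.
- lever (a joint): Angle of the press's release lever, rad: 0 at hold (leaning 37 degrees toward the hook), 1.30 at its stop in float (37 degrees toward the counterweight). Starts at 0 to 0.1. Moves easily to about 0.4; then a sprung detent, roughly 5 to 12 N at the knob, which gives way at about 0.65; beyond 0.85 is float, where it stays by itself. The beam comes down only past the detent.
- lever_knob (a point): Centre of the lever's orange ball knob, 30 mm across, 110 mm from the axle. It swings toward the press's +y over the top: at lever angle q it lies from the axle by 110 mm x (sin(q - 0.65) along the press's +y, cos(q - 0.65) up), 64 mm beside the beam's middle plane. Push its side with closed fingers and follow the arc.
- beam (a joint): Angle of the beam, rad: 0 up (level), grows as the hook end comes down; gives to about 0.02 when the weight is hung at hold, about 0.075 when the foot bears on the lifts. Stays up unless the weight hangs on it and the lever is in float.
- lift_top: The upper of two brown heel lifts, each 58 x 64 x 8.5 mm, that lie on the anvil under the press foot; not to be touched. Origin in the middle of its underside.
- lift_lower: The lower heel lift. Origin in the middle of its underside.
- spool_brown: Bystander: spool of brown thread, 44 mm across, 60 mm high. Origin in the middle of its underside.
- spool_black: Bystander: spool of black thread, 44 mm across, 60 mm high. Origin in the middle of its underside.
- thinner: Bystander: white bottle with a brown cap, 67 mm across, 161 mm high. Origin in the middle of its underside.
- hook_tips (a point): Midway between the prongs' upturned tips: centre of their rounded ends, 4.5 mm radius, 20 mm beyond the seat along -y and 12 mm above it. The bar must come in over the tips along the beam's +y, its axis 24 to 50 mm above the seat (the block then passes under the prongs), and be lowered into the troughs. Nothing is between the prongs.
- lever_axle (a point): Point on the lever's axle in the knob's plane, 157 mm above the bench. The axle runs along the press's x.

How it is judged:
By the outcome, as a careful person would: the job done as asked, in the order asked, and still so for the second after the job is handed in, with the robot touching nothing.
It also fails if it takes over 54 s, if anything falls off the work surface, if the arm or the gripper's body presses on something with over 40 N, if the wrist force passes 120 N, or if a joint passes its speed limit or range.

## Working session

There is one attempt and no reset: what is moved stays moved. The work goes in short steps, each a Python script; the robot and the scene stay as the last script left them, time stands still between calls to the robot, and variables do not carry over. Pictures are saved under pics/ and viewed, at most 10 in all, crops included, and the job is handed in when it is done.

```bash
mkdir -p pics; ls; python3 - <<'E'
from station import *
import cv2,numpy as np
for n in("scene","top","wrist"):
    im=read_camera(n); cv2.imwrite(f"pics/{n}0.png",im[:,:,::-1])
    print(n,camera_info(n))
print(get_time(),get_tcp_pos(),get_ee_rot())
a=cv2.imread("pics/scene0.png");b=cv2.imread("pics/top0.png")
cv2.imwrite("pics/both.png",np.vstack([cv2.resize(a,(480,300)),cv2.resize(b,(480,300))]))
E
```

```text
pics
scene {'intrinsics': array([[449.12804872,   0.        , 316.3636681 ],
       [  0.        , 449.12804872, 198.59321974],
       [  0.        ,   0.        ,   1.        ]]), 'dist': array([-0.03656715,  0.        ,  0.        ,  0.        ,  0.        ]), 'T': array([[ 0.764686  ,  0.35683855, -0.53658324, -0.09755573],
       [-0.64425637,  0.44111592, -0.62478034, -0.75902119],
       [ 0.0137497 ,  0.82345795,  0.56721068,  0.81632114],
       [ 0.        ,  0.        ,  0.        ,  1.        ]])}
top {'intrinsics': array([[476.69877483,   0.        , 320.89165517],
       [  0.        , 476.69877483, 207.00118437],
       [  0.        ,   0.        ,   1.        ]]), 'dist': array([-0.01489107,  0.        ,  0.        ,  0.        ,  0.        ]), 'T': array([[ 0.027632  ,  0.9733092 , -0.22782816,  0.21632055],
       [-0.99961611,  0.02736645, -0.00432507, -0.0318943 ],
       [ 0.00202521,  0.22786021,  0.97369175,  1.45416626],
       [ 0.        ,  0.        ,  0.        ,  1.        ]])}
wrist {'intrinsics': array([[353.87476936,   0.        , 314.61327896],
       [  0.        , 353.87476936, 201.4222716 ],
       [  0.        ,   0.        ,   1.        ]]), 'dist': array([-0.05002817,  0.        ,  0.        ,  0.        ,  0.        ]), 'tool_from_camera': array([[ 7.71527463e-04,  9.53984132e-01,  2.99856099e-01,
         8.24317159e-02],
       [ 9.99999651e-01, -6.39705146e-04, -5.37786743e-04,
        -5.11811520e-04],
       [-3.21220529e-04,  2.99856410e-01, -9.53984293e-01,
        -1.62439528e-01],
       [ 0.00000000e+00,  0.00000000e+00,  0.00000000e+00,
         1.00000000e+00]])}
0.15 [0.2338231  0.57914824 0.22208468] [-1.35103408e-04  1.90714939e-01  9.81645285e-01 -5.73875761e-04]
```

View pics/top0.png

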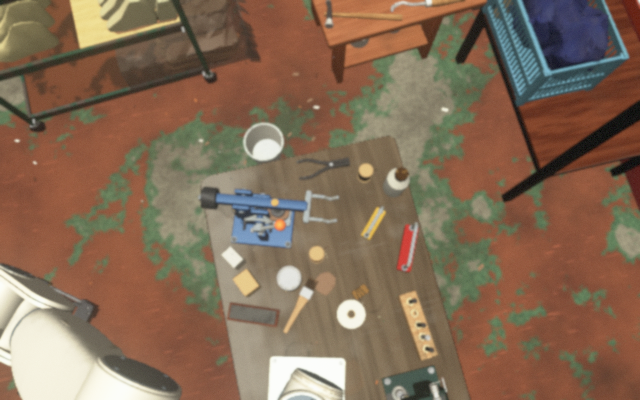

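View pics/scene0.png

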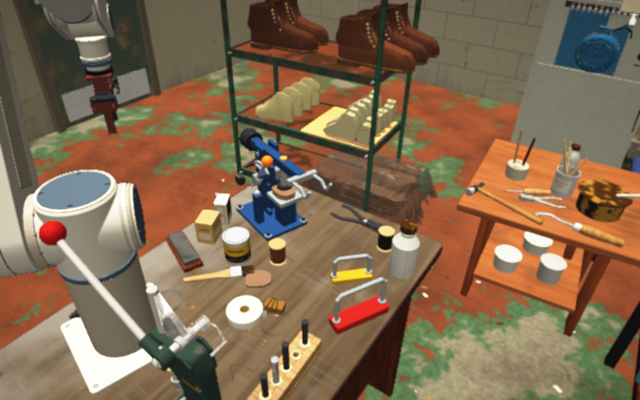

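The top view shows the press (hub at about 265,215) with the prongs at about (338,195)–(338,222) and the orange knob near (280,225). The red weight is at (408,247) and the yellow one at (373,222). In the scene view the red weight is at (360,315) and the knob at (267,160). I'll get rough positions from the top view, then look with the wrist camera.

```bash
cat > h.py <<'E'
from station import *
import cv2,numpy as np
from scipy.spatial.transform import Rotation as R
def pose(name):
    ci=camera_info(name)
    if name!="wrist": return ci,ci["T"]
    q=get_ee_rot(); T=np.eye(4); T[:3,:3]=R.from_quat([q[1],q[2],q[3],q[0]]).as_matrix(); T[:3,3]=get_tcp_pos()
    return ci,T@ci["tool_from_camera"]
def ray(cam,uv):
    ci,T=cam
    p=cv2.undistortPoints(np.array([[uv]],float),ci["intrinsics"],ci["dist"])[0,0]
    d=T[:3,:3]@np.array([p[0],-p[1],-1]); return T[:3,3],d/np.linalg.norm(d)
def onz(cam,uv,z):
    o,d=ray(cam,uv); return o+d*(z-o[2])/d[2]
def cross(r):
    A=sum(np.eye(3)-np.outer(d,d) for o,d in r); b=sum((np.eye(3)-np.outer(d,d))@o for o,d in r)
    return np.linalg.solve(A,b)
def proj(cam,P):
    ci,T=cam; p=np.linalg.inv(T)@np.append(P,1)
    p=np.array([[p[0]/-p[2],-p[1]/-p[2],1.]]); return cv2.projectPoints(p,np.zeros(3),np.zeros(3),ci["intrinsics"],ci["dist"])[0].ravel()
def mask(im,lo,hi):
    return cv2.inRange(cv2.cvtColor(im,cv2.COLOR_RGB2HSV),np.array(lo),np.array(hi))
def blobs(m,n=3,a=15):
    c=[k for k in cv2.findContours(m,cv2.RETR_EXTERNAL,cv2.CHAIN_APPROX_NONE)[0] if cv2.contourArea(k)>a]
    return sorted(c,key=cv2.contourArea)[::-1][:n]
def cen(c):
    M=cv2.moments(c); return np.array([M["m10"],M["m01"]])/M["m00"]
def down(yaw):  # tool z down, tool y at heading yaw
    y=np.array([np.cos(yaw),np.sin(yaw),0]);z=np.array([0,0,-1.]);q=R.from_matrix(np.c_[np.cross(y,z),y,z]).as_quat()
    return [q[3],q[0],q[1],q[2]]
def snap(n,f=None):
    c=pose(n); im=read_camera(n)
    if f: cv2.imwrite("pics/"+f,im[:,:,::-1])
    return c,im
E
python3 - <<'E'
from h import *
for n in("top","scene"):
    c,im=snap(n)
    for nm,lo,hi in(("red",(0,190,130),(4,255,255)),("red2",(175,170,130),(180,255,255)),("or",(7,190,180),(14,255,255)),("yel",(20,160,150),(28,255,255))):
        for b in blobs(mask(im,lo,hi)): print(n,nm,cen(b).round(1),cv2.contourArea(b),np.round(onz(c,cen(b),.02),3),cv2.boundingRect(b))
c=pose("top")
for uv,z in(((338,197),.21),((337,221),.21),((205,198),.2),((408,247),.02),((280,225),.245),((398,180),.1)): print(uv,onz(c,uv,z).round(3))
print(R.from_quat(np.roll(get_ee_rot(),-1)).as_matrix().round(2))
E
```

```text
scene red [359.7 312.2] 691.5 [ 0.437 -0.296  0.02 ] (333, 296, 56, 34)
scene red [ 50.7 230.3] 333.0 [-0.032  0.47   0.02 ] (40, 221, 25, 20)
scene or [267.3 161.7] 22.0 [0.669 0.403 0.02 ] (262, 156, 11, 9)
scene yel [351.4 275.1] 302.5 [ 0.506 -0.196  0.02 ] (331, 268, 42, 15)
(338, 197) [ 0.536 -0.072  0.21 ]
(337, 221) [ 0.47 -0.07  0.21]
(205, 198) [0.526 0.289 0.2  ]
(408, 247) [ 0.435 -0.293  0.02 ]
(280, 225) [0.449 0.078 0.245]
(398, 180) [ 0.622 -0.252  0.1  ]
[[-0.93  0.37 -0.  ]
 [ 0.37  0.93 -0.  ]
 [ 0.   -0.   -1.  ]]
```

```bash
python3 - <<'E'
from h import *
movel([*get_tcp_pos()[:2],0.42],v=.25)
move_pose([.45,.04,.44],down(np.pi/2)); c1,i1=snap("wrist","w1.png")
print(get_tcp_pos().round(3),get_time(),get_joint_pos().round(2))
move_pose([.44,-.27,.36],down(np.pi/2)); c2,i2=snap("wrist","w2.png")
print(get_tcp_pos().round(3),get_time(),get_joint_pos().round(2))
import pickle; pickle.dump((c1,c2),open("c.pkl","wb"))
E
```

```text
[0.45  0.041 0.44 ] 3.3333 [ 0.06 -0.04  1.71  0.    1.47 -1.51]
[ 0.441 -0.269  0.36 ] 4.6 [-0.57  0.12  1.71  0.    1.31 -2.14]
```

View pics/w1.png

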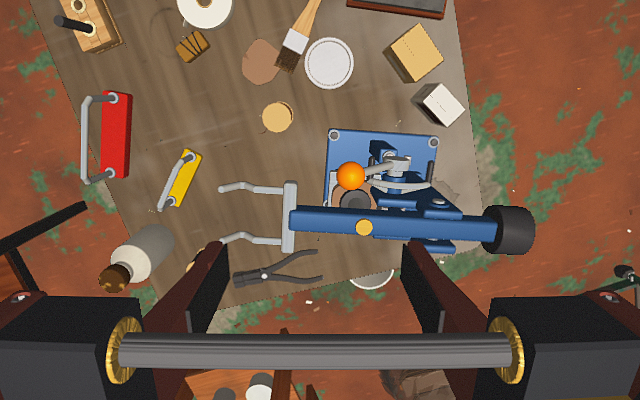

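View pics/w2.png

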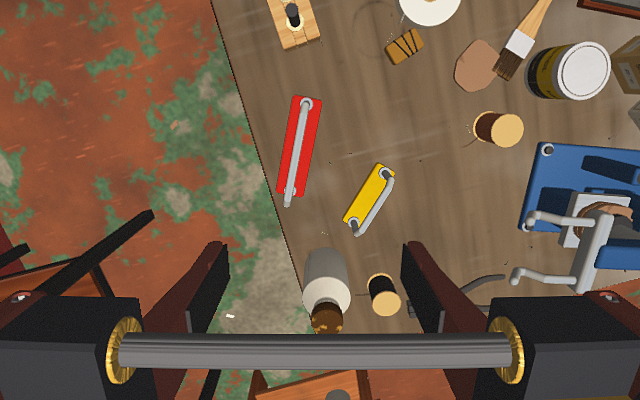

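w1: the knob is at (351,177), the prong tips at about (222,188) and (220,240), the cross-piece ends at (290,183) and (288,250), and the base holes at (334,135) and (436,141). w2: the bar runs from (306,104) to (288,203). The prong tips are at about (531,217) and (515,275).

```bash
python3 - <<'E'
from h import *
a=cv2.imread("pics/w1.png");b=cv2.imread("pics/w2.png")
cv2.imwrite("pics/crop.png",np.hstack([cv2.resize(a[165:265,205:305],(400,400),interpolation=2),cv2.resize(b[200:300,500:600],(400,400),interpolation=2)]))
import pickle; c1,c2=pickle.load(open("c.pkl","rb"))
im=b[:,:,::-1].copy()
m=mask(im,(0,0,100),(180,60,255)); m2=np.zeros_like(m); m2[90:215,275:325]=m[90:215,275:325]
k=blobs(m2,1)[0]; r=cv2.minAreaRect(k); print(r, cen(k))
p=[onz(c2,q,.099) for q in((306,104),(288,203))]; print(np.round(p,4), np.linalg.norm(p[0]-p[1]),np.mean(p,0))
rm=mask(im,(0,190,120),(4,255,255)); rr=cv2.minAreaRect(blobs(rm,1)[0]); bx=cv2.boxPoints(rr); print(bx,[onz(c2,q,.024).round(4) for q in bx])
h=[onz(c1,q,.014) for q in((334,135),(436,141))]; print("holes",np.round(h,4))
ob=blobs(mask(cv2.imread("pics/w1.png")[:,:,::-1].copy(),(5,190,180),(16,255,255)),1)[0]; print("knob",cv2.minEnclosingCircle(ob),onz(c1,cen(ob),.245))
for q in((290,183),(288,250)): print("cross",onz(c1,q,.205).round(4))
print("cw", onz(c1,(510,230),.2).round(4))
E
```

```text
((297.06146240234375, 152.10325622558594), (12.344697952270508, 111.98404693603516), 10.4207124710083) [296.38733819 150.57949029]
[[ 0.3728 -0.2797  0.099 ]
 [ 0.4933 -0.303   0.099 ]] 0.12275375749290526 [ 0.4330502  -0.29137824  0.099     ]
[[292.06595  195.03726 ]
 [311.00003   98.      ]
 [322.137    100.173065]
 [303.2029   197.21033 ]] [array([ 0.505 , -0.3027,  0.024 ]), array([ 0.3675, -0.2746,  0.024 ]), array([ 0.3704, -0.2595,  0.024 ]), array([ 0.5083, -0.2863,  0.024 ])]
holes [[0.4375 0.0721 0.014 ]
 [0.4466 0.2424 0.014 ]]
knob ((350.7209167480469, 175.8372039794922), 13.896296501159668) [0.45197803 0.077678   0.245     ]
cross [0.47   0.0116 0.205 ]
cross [0.5551 0.0074 0.205 ]
cw [0.5309 0.2832 0.2   ]
```

View pics/crop.png

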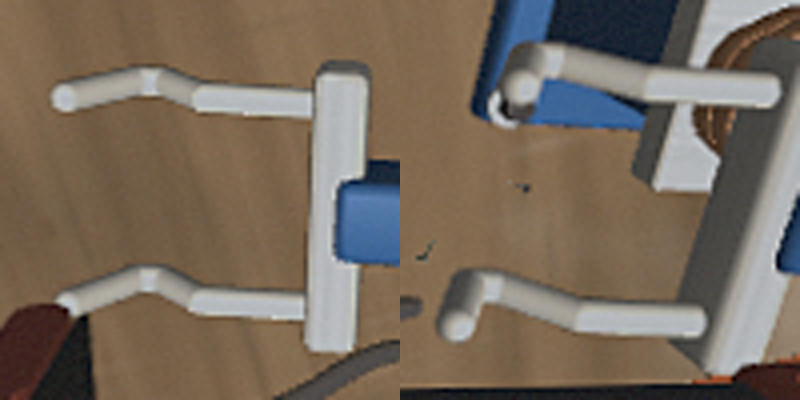

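The crop shows the near tip of both prongs clearly: in w1 at (221,189.3) and (221.8,240.8), in w2 at (530.2,221.2) and (514.2,281.2). The trough bends in w1 are at (242.5,185) and (242.5,233.8).

```bash
python3 - <<'E'
from h import *
import pickle; c1,c2=pickle.load(open("c.pkl","rb"))
A=cross([ray(c1,(221,189.3)),ray(c2,(530.2,221.2))]);B=cross([ray(c1,(221.8,240.8)),ray(c2,(514.2,281.2))])
print("tips",A.round(4),B.round(4),np.linalg.norm(A-B),(A+B)/2)
for q in((242.5,185),(242.5,233.8)): print("trough",onz(c1,q,.19).round(4))
im=cv2.imread("pics/w2.png")[:,:,::-1].copy()
m=mask(im,(0,190,120),(4,255,255)); m[:90]=0;m[210:]=0;m[:,:270]=0;m[:,330:]=0
r=cv2.minAreaRect(cv2.findNonZero(m)); print(r,onz(c2,r[0],.02))
k=cv2.imread("pics/scene0.png")[:,:,::-1].copy(); ks=cen(blobs(mask(k,(5,190,180),(16,255,255)),1)[0])
print("knob",cross([ray(c1,(350.7,175.8)),ray(pose("scene"),ks)]))
E
```

```text
tips [ 0.4741 -0.0662  0.2161] [ 0.5378 -0.0702  0.2162] 0.063867979404392 [ 0.50595798 -0.06818594  0.21612364]
trough [ 0.4764 -0.0469  0.19  ]
trough [ 0.54   -0.0507  0.19  ]
((297.73077392578125, 145.8461456298828), (30.005765914916992, 99.03863525390625), 11.309932708740234) [ 0.4333037  -0.29361506  0.02      ]
knob [0.45256363 0.07710053 0.24507919]
```

```bash
python3 - <<'E'
from h import *
d=np.deg2rad
b=np.array([.433,-.2915])
command_gripper(.5)
move_pose([*b,.20],down(d(78.8)))
movel([*b,.080],v=.12); 
command_gripper(0); print(get_grip_width(),get_finger_force(),get_ft_force().round(1))
movel([*b,.30],v=.15); print(get_ft_force().round(1),get_grip_width(),get_joint_pos().round(2))
psi=d(-3.2); yp=np.array([-np.sin(psi),np.cos(psi)]); seat=np.array([.5071,-.0482])
s=seat-.085*yp
move_pose([*s,.30],down(np.pi/2+psi)); movel([*s,.204+.037-.019],v=.12)
print(get_time(),get_tcp_pos().round(4)); wait(.5); snap("wrist","w3.png")
snap("scene","s3.png")
a=cv2.imread("pics/w3.png")[:,:,:];c=cv2.imread("pics/s3.png")[100:300,180:480]
cv2.imwrite("pics/m3.png",np.vstack([cv2.resize(a,(480,300)),cv2.resize(c,(450,300))[:,:].copy() if 0 else cv2.copyMakeBorder(cv2.resize(c,(450,300)),0,0,0,30,0)]))
E
```

```text
0.101762225845037 29.999882876873016 [-1.5 -0.9  1.5]
[-1.2 -0.2 -7.6] 0.1053593933844699 [-0.62  0.18  1.78  0.    1.18 -1.99]
11.05 [ 0.5028 -0.1336  0.2226]
```

View pics/m3.png

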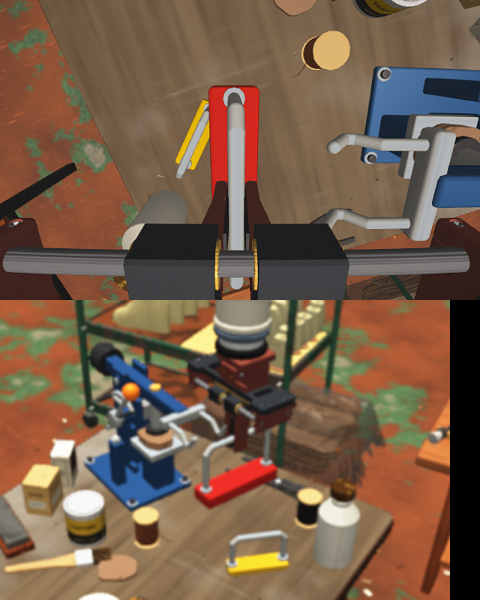

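The bar is held squarely (vertical in the wrist view, near leg at about (312,129) full-size), the block hangs level, and it is outside the tips at (448,197)/(440,290). Next I go in and lower.

```bash
python3 - <<'E'
from h import *
print("leg", onz(pose("wrist"),(312,131),.241).round(4), get_tcp_pos().round(4))
psi=np.deg2rad(-3.2); yp=np.array([-np.sin(psi),np.cos(psi)]); seat=np.array([.5071,-.0482])
f0=get_ft_force()
h=movel([*seat,.2225],v=.1,until_force=6); print(h,(get_ft_force()-f0).round(1),get_tcp_pos().round(4))
if not h:
    h=movel([*seat,.176],v=.04,until_force=5); print(h,(get_ft_force()-f0).round(1),get_tcp_pos().round(4),get_time())
snap("wrist","w4.png"); snap("scene","s4.png")
a=cv2.imread("pics/w4.png");c=cv2.imread("pics/s4.png")[100:300,180:480]
cv2.imwrite("pics/m4.png",np.vstack([cv2.resize(a,(480,300)),cv2.copyMakeBorder(cv2.resize(c,(450,300)),0,0,0,30,0)]))
E
```

```text
leg [ 0.4353 -0.1309  0.241 ] [ 0.5024 -0.133   0.222 ]
False [-0.7 -0.3  0.8] [ 0.5071 -0.0485  0.2225]
True [2.8 2.2 6. ] [ 0.5066 -0.0477  0.1794] 13.6167
```

View pics/m4.png

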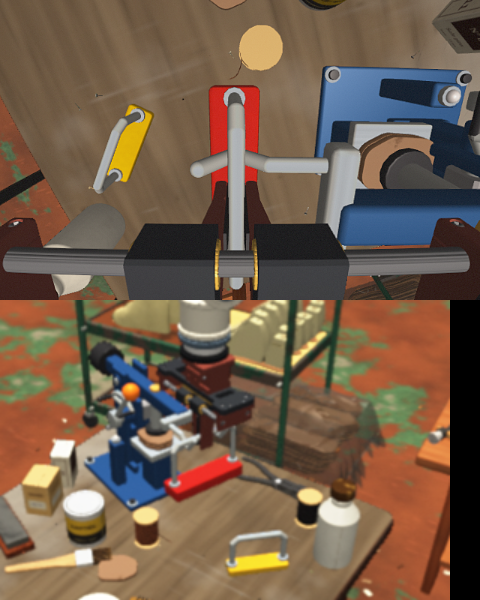

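The bar lies in the trough bends (seen at about (235,160) in the wrist half), with contact force taking most of the load. I'll settle it a little further and release with a limited opening.

```bash
python3 - <<'E'
from h import *
p=get_tcp_pos(); movel([p[0],p[1],p[2]-.003],v=.03); print(get_ft_force().round(1))
command_gripper(.4); wait(.4); print(get_ft_force().round(1),get_grip_width())
h=movel([p[0],p[1],.235],v=.08,until_force=6); print(h,get_ft_force().round(1))
if not h:
    movel([p[0],p[1],.36],v=.2)
    psi=np.deg2rad(-3.2); yp=np.array([-np.sin(psi),np.cos(psi)])
    command_gripper(0)
    move_pose([.452-.06*yp[0],.077-.06*yp[1],.36],down(np.pi/2+psi))
print(get_time())
snap("wrist","w5.png"); snap("scene","s5.png")
a=cv2.imread("pics/w5.png");c=cv2.imread("pics/s5.png")[100:300,180:480]
cv2.imwrite("pics/m5.png",np.vstack([cv2.resize(a,(480,300)),cv2.copyMakeBorder(cv2.resize(c,(450,300)),0,0,0,30,0)]))
E
```

```text
[1.  3.5 1.5]
[-0.2  0.1 -0.9] 0.4024899047715122
False [-0.7  0.7 -0.5]
17.7583
```

View pics/m5.png

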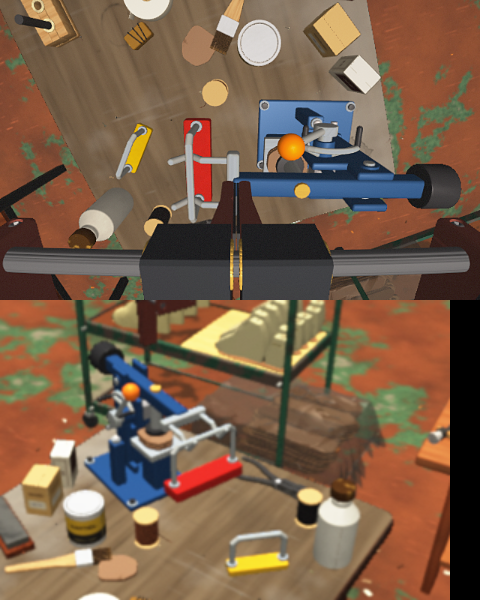

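The weight hangs freely in the twin hook, with its bar along the troughs. The knob is at (290,147) in the wrist half, still at hold. Next I push the lever along its arc.

```bash
python3 - <<'E'
from h import *
psi=np.deg2rad(-3.2); y3=np.array([-np.sin(psi),np.cos(psi),0]); z3=np.array([0,0,1.])
ax=np.array([.4515,.077,0])+.0666*y3+.157*z3
P=lambda q,off=.0285: ax+.11*(np.sin(q-.65)*y3+np.cos(q-.65)*z3)-off*y3-.008*z3
s=P(0,.045); movel([s[0],s[1],.36],v=.2); movel(s,v=.15)
for q in np.arange(0,1.46,.1):
    f0=get_ft_force()
    h=movel(P(q),v=.08,until_force=25)
    print(round(q,2),h,(get_ft_force()@y3).round(1),get_ft_force()[2].round(1),get_tcp_pos().round(3),round(get_time(),2))
    if h and q<1.2: break
    if get_ft_force()@y3<-12 and q>1.2: break
snap("scene","s6.png"); snap("wrist","w6.png")
a=cv2.imread("pics/w6.png");c=cv2.imread("pics/s6.png")[100:300,180:480]
cv2.imwrite("pics/m6.png",np.vstack([cv2.resize(a,(480,300)),cv2.copyMakeBorder(cv2.resize(c,(450,300)),0,0,0,30,0)]))
E
```

```text
0.0 False 0.4 -0.3 [0.45  0.049 0.237] 19.44
0.1 False -1.1 1.5 [0.451 0.058 0.243] 19.73
0.2 False -1.0 0.1 [0.451 0.068 0.248] 20.01
0.3 False -0.2 -0.1 [0.451 0.078 0.252] 20.29
0.4 False -0.4 0.2 [0.452 0.088 0.255] 20.57
0.5 False -1.2 1.1 [0.453 0.099 0.258] 20.86
0.6 False -5.1 4.7 [0.454 0.109 0.259] 21.14
0.7 False 1.4 -0.8 [0.454 0.121 0.259] 21.43
0.8 False 1.0 0.1 [0.454 0.132 0.258] 21.71
0.9 False 0.7 -0.1 [0.455 0.143 0.255] 21.99
1.0 False 0.2 -0.1 [0.456 0.153 0.252] 22.27
1.1 False -1.1 0.3 [0.456 0.163 0.248] 22.56
1.2 False 0.4 -0.0 [0.457 0.173 0.242] 22.84
1.3 False -0.9 0.3 [0.457 0.182 0.236] 23.12
1.4 True -8.5 1.9 [0.458 0.186 0.23 ] 23.33
```

View pics/m6.png

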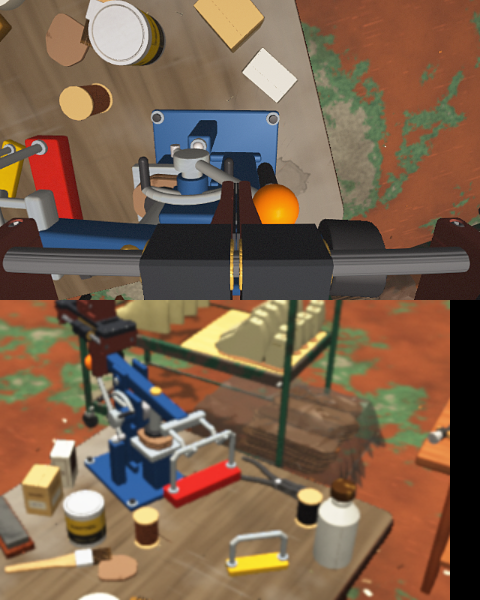

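The lever has reached its stop (knob at about (275,205), on the far side). I'll back off, raise the arm clear and check once more.

```bash
python3 - <<'E'
from h import *
p=get_tcp_pos(); movel([p[0]-.001,p[1]-.02,p[2]+.006],v=.1); movel([p[0]-.001,p[1]-.02,.40],v=.2)
move_pose([.43,.04,.44],down(np.deg2rad(86.8))); wait(.8); c,im=snap("wrist","w7.png")
b=blobs(mask(im,(5,190,180),(16,255,255)),1)[0]; print("knob",onz(c,cen(b),.245).round(3),get_time())
s=cv2.imread("pics/s5.png"); _,t=snap("scene","s7.png"); s7=cv2.imread("pics/s7.png")
cv2.imwrite("pics/m7.png",np.vstack([cv2.resize(cv2.imread("pics/w7.png"),(480,300)),cv2.copyMakeBorder(cv2.resize(s7[100:300,180:480],(450,300)),0,0,0,30,0)]))
for n in("s5","s7"):
    i=cv2.imread(f"pics/{n}.png")[:,:,::-1].copy(); m=mask(i,(0,190,130),(4,255,255)); m[:,:150]=0; print(n,cen(blobs(m,1)[0]))
E
```

```text
knob [0.461 0.213 0.245] 26.2167
s5 [316.30650888 216.23668639]
s7 [315.50217994 219.82917162]
```

View pics/m7.png

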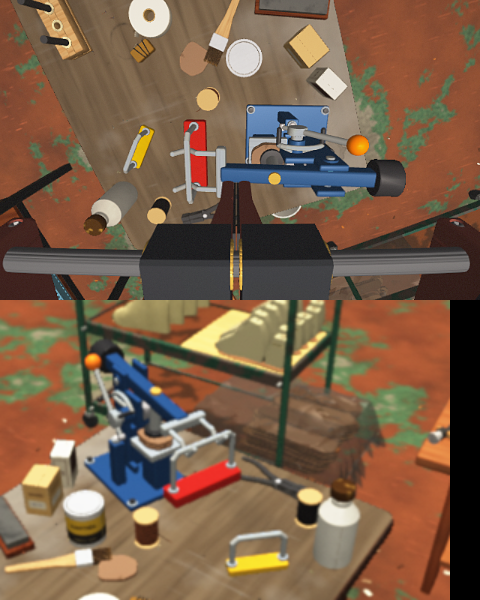

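The knob has moved 136 mm, so the lever is at its stop in float. The hung weight dropped about 10 mm, which fits the foot bearing on the lifts. Nothing else has moved and the arm is clear.

```bash
python3 -c "
from station import *
print(job_done(),get_time())"
```

```text
the job is handed in; nothing more can be done
the job is handed in; nothing more can be done
```

The job is handed in at about 26 s: the red weight was hung in the twin hook and let go with the lever at hold, then the lever was pushed to its stop in float, the beam came down on the lifts, and nothing else appeared to move in the last pictures.

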